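# Cross-stack test bars on the conditioning rack

### The arm

A 7-joint arm with a two-finger parallel gripper is mounted at the origin on a cart in front of the work surface, level with it; the furniture and walls round the work are solid. World frame = base frame: x ahead of the robot, y to its left, z up, the work surface at z = 0. Lengths are in m, angles in degrees, forces in N, time in s.
With the tool pointing down it reaches from about 0.35 to 0.9 m from the base axis. Payload 19.9 kg.
Tool frame: the origin (TCP) lies at the centre of the arm's flange, where the gripper is bolted on; the fingertips stand 199 mm ahead of it and the grasp point (between the pads) lies 180 mm ahead of it (arm.finger_overhang is the distance from the TCP to the fingertips, in m); z points along the fingers, y is the line along which they close (so a half turn about z gives the same grasp; the last joint's range is limited). The gripper opens to 94 mm and grips with 3 to 60 N. Pads are 16 mm wide; open, the fingers measure 119 mm over their backs; the gripper's body (75 mm by 177 mm) begins 78 mm behind the grasp point.
Start: joints at [62.366, 23.915, -0.59, 92.452, 0.269, 63.638, -3.037], TCP at [0.267, -0.565, 0.405] pointing down, gripper open.
Joint ranges: [-161.28, 161.28], [-22.2, 115.67], [-73.04, 71.86], [3.21, 147.25], [-68.34, 248.33], [10.77, 114.83], [-161.83, 161.83]. Speed limits (degrees/s): [108.29, 108.29, 136.94, 136.94, 172.46, 172.46, 172.46].

### API

Orientations are given as [roll, pitch, yaw] about the fixed x, y, z axes, in that order (R = Rz(yaw) Ry(pitch) Rx(roll)).
In Python, from station import arm gives the robot as it stands.
- The arm moves only by the tool apply_moves, never from a script. Its argument "targets" is a list of rows, each a list of 3 entries, a list of its own where there are three numbers: the opening, from -1 (shut) to 1 (fully open), then the shift along the tool's x, y, z in mm, then the turn about the tool's z in rad. In form: [[hand, [dx, dy, dz], turn], ...]. A call has 1 to 10 rows; each row is the pose to reach, as a shift and turn from the pose commanded when the call began, along the tool's axes at that moment; what a row does not reach only later rows make up. A row lasts 1/12 s, in which the tool goes at most 41.7 mm and 7.16 degrees, less where a joint would pass 70% of its speed; a pose out of reach is approached as far as the arm can. A call with a gripper value outside its range is refused whole. The fingers move at their own pace and stop on an object; "force" is the grip in N (left out, the last holds). Time passes only in rows, so rows that repeat a pose let the fingers close. It gives the time, the measured TCP pose, the force, the opening and the grip force at its end, in the units of the state.
- arm.state(): the state, without advancing time (a new reading comes with each control period).
- arm.grab_frame(name): name is "side" or "top" or "wrist"; returns (picture, depth): 480x640x3 uint8, blue, green, red; 480x640 float32, m along the optical axis (not along the pixel's ray), 0 where there is no reading.
- arm.camera_params(name): a dict with "fov_y" (degrees; the focal length in pixels is half the picture's height over the tangent of half this angle, whatever the lens; pixels are square), "cx", "cy" (the principal point, pixels), "k1" (the pictures are not rectified: a ray, as slopes to the right and down, at radius r is drawn at 1 + k1 r^2 times it, then the intrinsics apply), "origin" and "attitude" of the camera in the world. Camera axes: x right, y down, z forward; pixel columns grow to the right and rows downward; lengths in m; the calibration is good to about 2 mm. A picture is of the moment at which its call begins: read the wrist's pose just before it. camera_params takes no time and is no camera call; for the wrist camera it gives the pose at the moment of the call.
- arm.hand_in(): hands the job in; it is judged then, once.
The state is a dict: "t": time; "qpos": joint angles; "qvel": joint speeds; "joint_efforts": joint torques, N m; "ee_pos": TCP position; "ee_rot": TCP orientation; "contact_force": force on the tool from outside, world axes, zero at the start; "wrist_torque": the same for the moment, N m; "width": opening from 0.0 (shut) to 1.0 (fully open); "grip_force": force on a finger pad.
Only numpy, scipy, OpenCV 4.12 (cv2) and the standard library are available. Lean on these libraries where they do the work, as an engineer would, in place of code of your own. Each camera call takes 0.05 s, during which the arm holds its last target. There are 200 camera calls.

### The job

The moulded test bars are being stacked crosswise on the rack for conditioning, so that air reaches every one, with each layer a pair of one colour. First push the loose blue bar off the white loading deck, sliding it without lifting it, onto the two grey bars until it lies at the near pair of yellow marks, square across the greys and with its ends in line with those of the other blue bar. Then lay the two orange bars from the mat across the blue pair, one squarely above each grey bar, and leave the white bar and everything else as it is.

Things in the scene. Friction and masses are not known exactly. Their poses are not given: they have to be found in the camera images.
- rack: Fixed rack. Origin at bench level under the tower's centre; x = sliding direction, deck to tower; z up; mm. Dark steel plate x -145..75, y -75..75, top z 8. White deck x -139..-59, y -65..65, flat top z 23.5, no walls. Back stop x 56..63, z 8..18, behind the grey bars' far ends. Yellow marks on the plate at x -35 (near) and +35 (far), both sides, show where the blue bars lie.
- slide_seat (a point): Point on the rack at (-35, 0, 22) mm of its frame: where the underside centre of the loose blue bar must come to lie; axes as the rack's.
- left_seat (a point): Point at (0, +35, 36) mm of the rack's frame: where the underside centre of one orange bar must come to lie, its length along the rack's x; axes as the rack's.
- right_seat (a point): Point at (0, -35, 36) mm of the rack's frame: the same for the other orange bar.
- grey_bar_left: Grey bar 110 x 16 x 14 mm (all bars are alike but for colour; origin at the centre of the underside, x along the length, z up, rounded edges 1.5 mm, 50 g). Loose on the plate along the rack's x at y = +35 mm, top at z = 22.
- grey_bar_right: Grey bar, the same at y = -35 mm.
- blue_bar_far: Blue bar already in place across the far ends of the grey bars, at x = +35 mm of the rack, along its y, underside at z = 22, top at z = 36.
- blue_bar_deck: The loose blue bar, lying roughly crosswise on the white deck (underside at z = 23.5), to be slid over the deck's edge onto the grey bars, 1.5 mm lower.
- orange_bar_a: Orange bar, same size, lying flat on the mat; either orange bar may go on either side.
- orange_bar_b: The other orange bar, on the mat.
- white_bar: Single white bar on the mat, same size; has no partner, stays there.
- mat: Fixed cork mat 240 x 150 x 5 mm on the bench, beside the rack; origin at the centre of its underside. Holds the orange and white bars, lying side by side, about 75 mm apart.
- weight: Gold-coloured knobbed calibration weight, 33 mm across, 42 mm tall, behind the rack; origin at the centre of its underside. Bystander.
- sample_box: Small white carton 60 x 90 x 45 mm behind the mat; origin at the centre of its underside. Bystander.
Things that resemble listed ones, but are neither listed nor needed, are in the scene too. What is shaped like the blue_bar_deck but green is not meant.

How it is judged (in metres and radians):
On the way:
1. the loose blue bar has been slid onto the grey bars, to the near marks (x of blue_bar_deck in the frame of rack between -0.046 and -0.024 m and y of blue_bar_deck in the frame of rack between -0.014 and 0.014 m and z of blue_bar_deck in the frame of rack between 0.019 and 0.025 m and angle between the x axis of blue_bar_deck and the y axis of rack, either way round below 0.14 rad), for 0.2 s.
At the end, for the whole second after the job is handed in: Both blue bars lie flat on the greys within 11 mm of their marks (slid one 14 mm sideways); greys within 11 mm of place; an orange bar lies flat on the blues above each grey, within 11 mm sideways, 14 mm lengthwise; all within 3 mm of layer height, 0.14 rad of square, at rest (all of step 1 and x of grey_bar_left in the frame of rack between -0.011 and 0.011 m and y of grey_bar_left in the frame of rack between 0.024 and 0.046 m and z of grey_bar_left in the frame of rack between 0.005 and 0.011 m and angle between the x axis of each of grey_bar_left, grey_bar_right and the x axis of rack, either way round below 0.14 rad and x of grey_bar_right in the frame of rack between -0.011 and 0.011 m and y of grey_bar_right in the frame of rack between -0.046 and -0.024 m and z of grey_bar_right in the frame of rack between 0.005 and 0.011 m and x of blue_bar_far in the frame of rack between 0.024 and 0.046 m and y of blue_bar_far in the frame of rack between -0.011 and 0.011 m and z of blue_bar_far in the frame of rack between 0.019 and 0.025 m and angle between the x axis of blue_bar_far and the y axis of rack, either way round below 0.14 rad and ((x of orange_bar_a in the frame of rack between -0.014 and 0.014 m and y of orange_bar_a in the frame of rack between 0.024 and 0.046 m and z of orange_bar_a in the frame of rack between 0.033 and 0.039 m and angle between the x axis of each of orange_bar_a, orange_bar_b and the x axis of rack, either way round below 0.14 rad and x of orange_bar_b in the frame of rack between -0.014 and 0.014 m and y of orange_bar_b in the frame of rack between -0.046 and -0.024 m and z of orange_bar_b in the frame of rack between 0.033 and 0.039 m) or (x of orange_bar_b in the frame of rack between -0.014 and 0.014 m and y of orange_bar_b in the frame of rack between 0.024 and 0.046 m and z of orange_bar_b in the frame of rack between 0.033 and 0.039 m and angle between the x axis of each of orange_bar_b, orange_bar_a and the x axis of rack, either way round below 0.14 rad and x of orange_bar_a in the frame of rack between -0.014 and 0.014 m and y of orange_bar_a in the frame of rack between -0.046 and -0.024 m and z of orange_bar_a in the frame of rack between 0.033 and 0.039 m)) and linear speed of each of grey_bar_left, grey_bar_right, blue_bar_far, blue_bar_deck, orange_bar_a, orange_bar_b below 0.01 m/s); the robot touches nothing.
It fails at once if the loose blue bar is lifted clear (more than 8 mm above the deck) (z of blue_bar_deck in the frame of rack above 0.0315 m).
It fails at once if the white bar is moved more than 25 mm (distance of white_bar from where it was at the start of the episode above 0.025 m).
It fails at once if the weight or the carton is moved more than 25 mm (distance of any of weight, sample_box from where it was at the start of the episode above 0.025 m).
It also fails if it takes over 64 s, if anything falls off the work surface, if the arm or the gripper's body presses on something with over 40 N, if the wrist force passes 120 N, or if a joint passes its speed limit or range.

## Working session

There is one attempt and no reset: what is moved stays moved. The work goes in short steps, Python scripts to look and compute and a tool call to move; the robot and the scene stay as the last step left them, time stands still between calls to the robot, and variables do not carry over. Pictures are saved under pics/ and viewed, at most 10 in all, crops included, and the job is handed in when it is done.

Besides the shell and the picture viewer there is one more tool, called after "Request:" as name(argument=value, ...) on one line, values as JSON. apply_moves: Moves the arm, as the interface text tells. Its arguments: {"type":"object","properties":{"targets":{"type":"array","items":{"type":"array"}},"force":{"type":"number"}},"required":["targets"]}

```bash
mkdir -p pics; ls
python3 - <<'E'
from station import arm
import cv2,numpy as np
s=arm.state();print(s)
for n in("top","side"):
    p,d=arm.grab_frame(n);cv2.imwrite(f"pics/{n}0.png",p);np.savez(f"pics/{n}0.npz",p=p,d=d);print(n,arm.camera_params(n))
E
```

```text
pics
{'t': 0.0, 'qpos': array([62.36623523, 23.94836772, -0.59187189, 92.48427298,  0.27040116,
       63.63887878, -3.03644102]), 'qvel': array([-0.0262453 ,  0.01234128, -0.06870029, -0.12202026, -0.03183213,
        0.00067778, -0.02596122]), 'joint_efforts': array([-5.62339865e-04, -8.51243091e+01,  6.38067182e-01, -4.25987148e+01,
       -4.88833815e-02,  1.86630740e-02,  1.42914819e-04]), 'ee_pos': array([ 0.26662474, -0.56513163,  0.40403062]), 'ee_rot': array([-1.79930064e+02,  5.60311723e-03,  2.52586105e+01]), 'contact_force': array([-0.343972  , -0.45537853,  0.32554566]), 'wrist_torque': array([ 0.04302102, -0.00230948, -0.00249788]), 'grip_force': 0.0, 'width': 1.0026023353404427}
top {'fov_y': 44.28248436150195, 'cx': 326.161367776958, 'cy': 235.99044104526908, 'k1': -0.009827918431351813, 'origin': array([0.45425121, 0.04319363, 1.07848988]), 'attitude': array([-174.37320611,    1.15203375,  -90.47962612])}
side {'fov_y': 46.57115498223999, 'cx': 326.29894421668365, 'cy': 230.47748568829533, 'k1': -0.027267246128422885, 'origin': array([ 0.8974167 , -0.58429947,  0.47648592]), 'attitude': array([-118.67382301,    0.32501702,   28.87440438])}
```

View pics/top0.png

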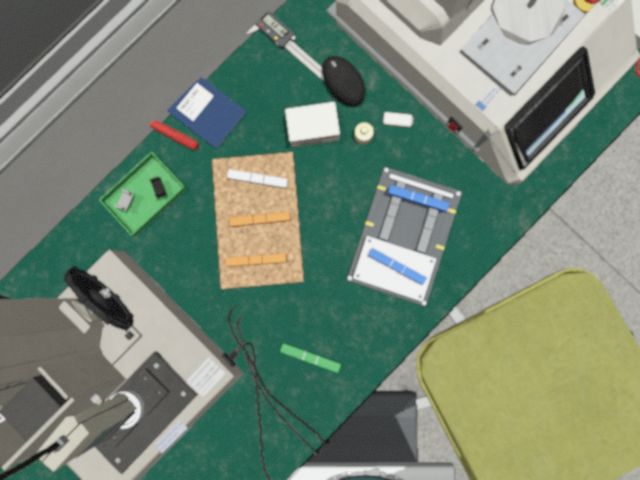

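View pics/side0.png

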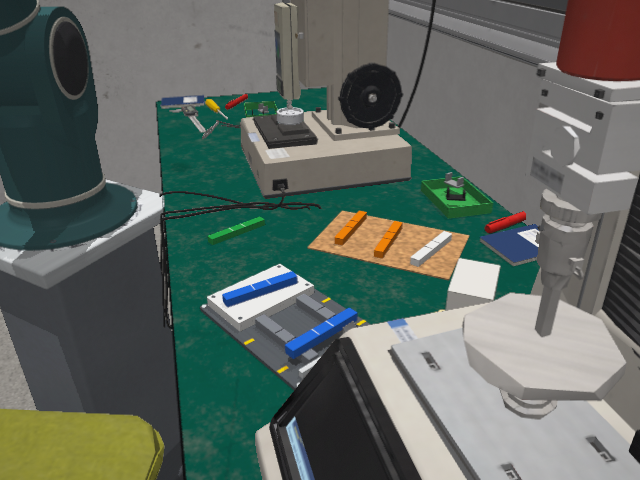

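The top view shows the rack at about (405,235). The loose blue bar is at (397,265), the far blue bar at (418,197), and the yellow marks run along both sides of the rack. The orange bars are at (259,219) and (256,260), and the white bar is at (257,179). The side view agrees: the loose blue bar is on the deck, and the green bar is the decoy.

```bash
cat > h.py <<'E'
from station import arm
import cv2,numpy as np
from scipy.spatial.transform import Rotation as R
def cast(cam,uv,z):
    f=240/np.tan(np.radians(cam["fov_y"]/2));K=np.array([[f,0,cam["cx"]],[0,f,cam["cy"]],[0,0,1.]])
    n=cv2.undistortPoints(np.float64(uv).reshape(-1,1,2),K,np.array([cam["k1"],0,0,0,0.])).reshape(-1,2)
    d=np.c_[n,np.ones(len(n))]@R.from_euler("xyz",cam["attitude"],degrees=True).as_matrix().T
    o=np.array(cam["origin"]);return o+d*((z-o[2])/d[:,2])[:,None]
H=dict(blue=((105,130,80),(125,255,255)),orange=((8,170,150),(20,255,255)),yellow=((21,140,120),(32,255,255)),green=((45,120,100),(75,255,255)))
def blobs(img,col,amin=60):
    m=cv2.inRange(cv2.cvtColor(img,cv2.COLOR_BGR2HSV),*map(np.array,H[col]))
    m=cv2.morphologyEx(m,cv2.MORPH_CLOSE,np.ones((5,5)))
    return sorted([c for c in cv2.findContours(m,cv2.RETR_EXTERNAL,cv2.CHAIN_APPROX_NONE)[0] if cv2.contourArea(c)>=amin],key=cv2.contourArea)[::-1]
def rect(cam,c,z):
    p=cast(cam,c.reshape(-1,2),z)[:,:2]
    (x,y),(w,h),a=cv2.minAreaRect(np.float32(p*1000));a=a if w>h else a+90
    return round(x,1),round(y,1),round(max(w,h),1),round(min(w,h),1),round((a+90)%180-90,1)
E
python3 - <<'E'
from h import *
for n in("top","side"):
    p=np.load(f"pics/{n}0.npz")["p"];cam=arm.camera_params(n);print(n)
    for c,z in(("blue",.0375),("orange",.019),("yellow",.008),("green",.014)):
        for b in blobs(p,c,8 if c=="yellow" else 100): print(c,b.reshape(-1,2).mean(0).round(),rect(cam,b,z))
E
```

```text
top
blue [418. 198.] (623.4, -100.4, 107.2, 17.1, 72.1)
green [138. 192.] (642.9, 403.7, 136.4, 95.7, -46.5)
side
blue [321. 332.] (628.4, -111.6, 117.6, 27.1, 72.1)
blue [515. 240.] (801.4, 234.5, 111.8, 83.3, 52.0)
blue [259. 288.] (507.8, -70.2, 114.1, 30.3, 60.9)
blue [172. 101.] (-263.2, 590.8, 68.8, 58.5, -49.4)
orange [388. 237.] (591.3, 180.2, 113.5, 16.1, -84.5)
orange [350. 225.] (517.0, 188.9, 109.4, 16.2, -86.2)
yellow [ 73. 446.] (469.2, -369.1, 198.6, 88.2, 25.3)
yellow [212. 104.] (-205.7, 695.2, 130.3, 24.9, -36.8)
yellow [282. 369.] (602.9, -165.8, 13.4, 5.1, 65.9)
yellow [248. 341.] (536.8, -142.9, 13.3, 5.0, 69.0)
yellow [361. 322.] (646.5, -39.0, 13.6, 5.2, 71.0)
yellow [326. 300.] (580.5, -16.1, 13.6, 5.1, 74.3)
green [460. 194.] (633.3, 419.4, 133.6, 93.8, -47.0)
green [235. 227.] (341.6, 91.2, 109.6, 16.9, 70.1)
```

```bash
sed -i 's/blue=((105,130,80)/blue=((100,90,80)/; s/orange=((8,170,150)/orange=((8,120,150)/; s/yellow=((21,140,120)/yellow=((21,90,100)/;s/green=((45,120,100)/green=((45,90,100)/' h.py
python3 - <<'E'
from h import *
p=np.load("pics/top0.npz")["p"];cam=arm.camera_params("top")
hs=cv2.cvtColor(p,cv2.COLOR_BGR2HSV)
for u,v in((397,265),(418,197),(259,219),(256,260),(371,224)):print(hs[v,u])
for c,z in(("blue",.0375),("orange",.019),("yellow",.008),("green",.014)):
    for b in blobs(p,c,8 if c=="yellow" else 60): print(c,b.reshape(-1,2).mean(0).round(),rect(cam,b,z))
E
```

```text
[107 134 233]
[107 139 230]
[ 17 133 235]
[ 17 133 234]
[ 29 102 224]
blue [204. 111.] (787.9, 279.0, 114.6, 88.1, 51.4)
blue [418. 198.] (623.6, -101.1, 111.7, 19.9, 72.0)
blue [397. 266.] (502.3, -60.6, 106.6, 13.6, 60.7)
orange [259. 219.] (591.1, 185.2, 110.4, 17.7, -84.7)
orange [255. 260.] (517.4, 191.5, 110.3, 16.3, -86.4)
yellow [541. 388.] (273.7, -322.6, 376.0, 362.0, -63.4)
yellow [583.   4.] (995.7, -423.8, 33.4, 23.3, 50.0)
yellow [452. 211.] (604.0, -166.1, 12.0, 4.7, 70.6)
yellow [381. 187.] (648.5, -37.1, 13.3, 4.1, 70.6)
yellow [368. 223.] (582.4, -13.5, 13.3, 4.1, 70.8)
yellow [440. 247.] (538.0, -142.7, 12.5, 4.0, 70.8)
green [140. 194.] (642.9, 404.0, 136.8, 100.3, -45.1)
green [310. 357.] (342.3, 94.5, 113.1, 20.3, 70.2)
```

```bash
cat >> h.py <<'E'
C=np.array([592.5,-90.4]);YR=-19.1
def rk(x,y):  # rack mm -> world mm
    a=np.radians(YR);return C+np.array([[np.cos(a),-np.sin(a)],[np.sin(a),np.cos(a)]])@[x,y]
def inv(p):
    a=np.radians(YR);return (np.array([[np.cos(a),np.sin(a)],[-np.sin(a),np.cos(a)]])@(np.array(p[:2])-C)).round(1)
def go(x,y,tipz,yaw):
    s=arm.state();p=s["ee_pos"]*1000
    Rm=R.from_euler("xyz",s["ee_rot"],degrees=True).as_matrix()
    d=Rm.T@(np.array([x,y,tipz+199])-p)
    t=(s["ee_rot"][2]-yaw+90)%180-90
    print("t",round(s["t"],2),"tip",(p-[0,0,199]).round(1),"yaw",s["ee_rot"][2].round(1),"rack",inv(p),"| shift",d.round(1),"turn",np.radians(t).round(3),"w",round(s["width"],2),"q7",s["qpos"][6].round(0))
E
python3 -c "
from h import *
print(arm.finger_overhang)
go(*rk(-135,-1),206,YR)"
```

```text
0.1992
t 0.1 tip [ 266.6 -565.2  205.1] yaw 25.3 rack [-152.6 -555.3] | shift [ 400.1 -384.    -0.5] turn 0.774 w 1.0 q7 -3.0
```

Request:
apply_moves(targets=[[0.28, [400, -384, 0], 0.774], [0.28, [400, -384, 0], 0.774], [0.28, [400, -384, 0], 0.774], [0.28, [400, -384, 0], 0.774], [0.28, [400, -384, 0], 0.774], [0.28, [400, -384, 0], 0.774], [0.28, [400, -384, 0], 0.774], [0.28, [400, -384, 0], 0.774], [0.28, [400, -384, 0], 0.774], [0.28, [400, -384, 0], 0.774]])

```text
t: 0.93
ee_pos: [0.4093, -0.1911, 0.4047]
ee_rot: [180.0, 0.0, -19.1]
contact_force: [1.0, -0.3, 0.7]
width: 0.638
grip_force: 0.0
```

```bash
python3 -c "
from h import *
go(*rk(-135,-1),206,YR)"
```

```text
t 0.93 tip [ 409.3 -191.1  205.7] yaw -19.1 rack [-140.2 -155.1] | shift [   5.2 -154.1   -0.3] turn 0.0 w 0.64 q7 -89.0
```

Request:
apply_moves(targets=[[0.28, [0, -40, 0], 0], [0.28, [0, -80, 0], 0], [0.28, [0, -120, 0], 0], [0.28, [0, -137, 0], 0], [0.28, [0, -137, 0], 0], [0.28, [0, -137, 0], 0]])

```text
t: 1.43
ee_pos: [0.454, -0.0631, 0.4045]
ee_rot: [180.0, 0.0, -19.0]
contact_force: [0.0, -0.0, 0.1]
width: 0.642
grip_force: 0.0
```

Run:
```python
from h import *
go(*rk(-135,-1),27,YR)
cam=arm.camera_params("wrist");p,d=arm.grab_frame("wrist");cv2.imwrite("pics/w1.png",p)
for b in blobs(p,"blue",300): print(b.reshape(-1,2).mean(0).round(),rect(cam,b,.0368),inv(rect(cam,b,.0368)[:2]))
```

```text
t 1.43 tip [454.  -63.1 205.5] yaw -19.0 rack [-139.8  -19.5] | shift [  4.9 -18.5 178.5] turn 0.002 w 0.64 q7 -107.0
[295. 165.] (502.4, -62.0, 109.0, 16.1, 60.5) [-94.4  -2.6]
[292.   6.] (617.2, -100.4, 109.4, 9.7, 71.0) [26.6 -1.4]
```

View pics/w1.png

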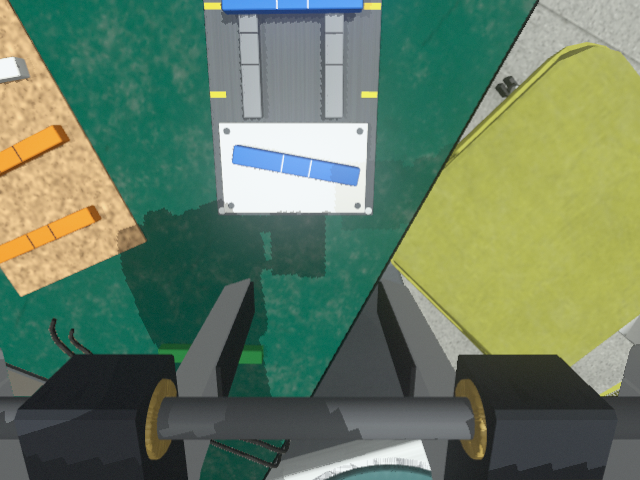

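The wrist view shows the loose bar at (295,165), skewed about 10° on the deck. The greys at (250,65) and (334,65) lie straight ahead of it. I'll descend behind the bar.

Request:
apply_moves(targets=[[0.28, [5, -19, 0], 0], [0.28, [5, -19, 40], 0], [0.28, [5, -19, 80], 0], [0.28, [5, -19, 120], 0], [0.28, [5, -19, 150], 0], [0.28, [5, -19, 170], 0], [0.28, [5, -19, 178], 0], [0.28, [5, -19, 178], 0], [0.28, [5, -19, 178], 0]])

```text
t: 2.23
ee_pos: [0.4651, -0.048, 0.2273]
ee_rot: [180.0, -0.0, -19.1]
contact_force: [-0.4, -0.2, 0.4]
width: 0.64
grip_force: 0.0
```

Run:
```python
from h import *
go(*rk(-65,-2),27,YR)
```

```text
t 2.23 tip [465.1 -48.   28.3] yaw -19.1 rack [-134.2   -1.6] | shift [69.2  0.3  1.4] turn -0.001 w 0.64 q7 -116.0
```

Request:
apply_moves(targets=[[0.28, [6, 0, 1], 0], [0.28, [10, 0, 1], 0], [0.28, [14, 0, 1], 0], [0.28, [18, 0, 1], 0], [0.28, [22, 0, 1], 0], [0.28, [26, 0, 1], 0], [0.28, [30, 0, 1], 0], [0.28, [34, 0, 1], 0], [0.28, [38, 0, 1], 0], [0.28, [42, 0, 1], 0]])

```text
t: 3.07
ee_pos: [0.505, -0.0612, 0.2256]
ee_rot: [-180.0, 0.0, -19.1]
contact_force: [-0.5, -1.5, 0.2]
width: 0.642
grip_force: 0.3
```

Request:
apply_moves(targets=[[0.28, [4, 0, 0], 0], [0.28, [8, 0, 0], 0], [0.28, [12, 0, 0], 0], [0.28, [16, 0, 0], 0], [0.28, [20, 0, 0], 0], [0.28, [22, 0, 0], 0], [0.28, [22, 0, 0], 0]])

```text
t: 3.65
ee_pos: [0.5258, -0.0685, 0.2257]
ee_rot: [-180.0, -0.0, -19.1]
contact_force: [0.3, -0.7, 0.2]
width: 0.641
grip_force: 0.0
```

```bash
cat > look.py <<'E'
from h import *
import sys
go(*rk(float(sys.argv[1]),float(sys.argv[2])),float(sys.argv[3]),YR)
for n in("side","wrist"):
    cam=arm.camera_params(n);p,d=arm.grab_frame(n);cv2.imwrite(f"pics/{n}_{sys.argv[4]}.png",p)
    for b in blobs(p,"blue",200):
        r=rect(cam,b,.036);i=inv(r[:2])
        if abs(i).max()<130: print(n,b.reshape(-1,2).mean(0).round(),r,i)
E
python3 look.py -51 -2 27 a
```

```text
t 3.65 tip [525.8 -68.5  26.7] yaw -19.1 rack [-70.2  -1.1] | shift [19.2  0.9 -0.3] turn -0.0 w 0.64 q7 -114.0
side [321. 332.] (627.0, -109.8, 118.6, 28.4, 71.9) [38.9 -7. ]
side [279. 302.] (547.4, -81.5, 118.3, 29.7, 70.8) [-45.5  -6.3]
wrist [315.  64.] (623.3, -102.1, 108.7, 17.0, 71.6) [32.9 -1. ]
wrist [316. 264.] (545.2, -75.1, 109.1, 18.6, 70.8) [-49.7  -1. ]
```

View pics/wrist_a.png

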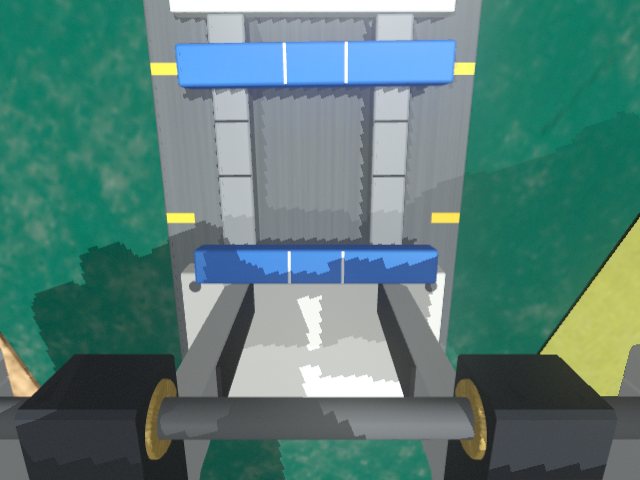

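The wrist view shows the blue bar square at (316,264), its ends aligned with the far bar at (315,64). It still needs about 13 mm to reach the marks.

Request:
apply_moves(targets=[[0.28, [3, 0, 0], 0], [0.28, [6, 0, 0], 0], [0.28, [9, 0, 0], 0], [0.28, [11, 0, 0], 0], [0.28, [13, 0, 0], 0], [0.28, [13, 0, 0], 0], [0.28, [13, 0, 0], 0]])

```text
t: 4.33
ee_pos: [0.5377, -0.0726, 0.2256]
ee_rot: [-180.0, 0.0, -19.1]
contact_force: [-1.0, 0.4, -0.0]
width: 0.642
grip_force: 0.0
```

```bash
python3 look.py -51 -2 27 b
python3 - <<'E'
from h import *
cam=arm.camera_params("wrist");p=cv2.imread("pics/wrist_b.png")
for b in blobs(p,"yellow",100):
    r=rect(cam,b,.008);print("y",inv(r[:2]))
E
```

```text
t 4.33 tip [537.7 -72.6  26.6] yaw -19.1 rack [-57.6  -1.1] | shift [ 6.6  0.9 -0.4] turn 0.0 w 0.64 q7 -113.0
side [321. 332.] (627.2, -109.9, 118.5, 28.5, 71.7) [39.2 -7.1]
side [285. 307.] (559.5, -86.6, 118.4, 29.5, 71.0) [-32.4  -7.2]
wrist [315.  97.] (623.8, -102.3, 108.7, 16.1, 71.5) [33.5 -1. ]
wrist [316. 264.] (557.0, -79.3, 108.7, 19.1, 70.8) [-37.2  -1.1]
y [ -81.5 -170.8]
y [-145.7   91.9]
y [-146.   -93.9]
y [34.6 68.4]
y [-35.3  67.3]
y [-35.1 -66.4]
y [ 34.8 -69. ]
```

Request:
apply_moves(targets=[[0.28, [-10, 0, 0], 0], [0.28, [-25, 0, 0], 0], [0.28, [-30, 0, -30], 0], [0.28, [-30, 0, -70], 0], [0.28, [-30, 0, -110], 0], [0.28, [-30, 0, -150], 0], [0.28, [-30, 0, -170], 0], [0.28, [-30, 0, -170], 0], [0.28, [-30, 0, -170], 0]])

```text
t: 5.18
ee_pos: [0.5088, -0.0625, 0.3965]
ee_rot: [-180.0, -0.1, -19.1]
contact_force: [-0.6, -0.1, -0.5]
width: 0.643
grip_force: 0.0
```

```bash
python3 look.py -51 -2 197 c
python3 - <<'E'
from h import *
go(554,187,197,95)
E
```

```text
t 5.18 tip [508.8 -62.5 197.5] yaw -19.1 rack [-88.2  -1.1] | shift [37.2  0.9  0.6] turn 0.0 w 0.64 q7 -110.0
side [321. 332.] (627.0, -109.8, 118.5, 28.2, 71.7) [38.9 -7. ]
side [285. 307.] (559.6, -86.5, 119.2, 29.2, 71.0) [-32.4  -7.1]
wrist [315.  69.] (623.1, -102.2, 109.5, 17.1, 71.6) [32.8 -1.1]
wrist [315. 162.] (554.9, -78.8, 109.5, 16.5, 70.9) [-39.3  -1.3]
t 5.28 tip [508.7 -62.6 195.7] yaw -19.1 rack [-88.3  -1.2] | shift [ -38.8 -250.7   -1.3] turn 1.15 w 0.64 q7 -110.0
```

Request:
apply_moves(targets=[[-0.1, [-39, -251, 0], -1.991], [-0.1, [-39, -251, 0], -1.991], [-0.1, [-39, -251, 0], -1.991], [-0.1, [-39, -251, 0], -1.991], [-0.1, [-39, -251, 0], -1.991], [-0.1, [-39, -251, 0], -1.991], [-0.1, [-39, -251, 0], -1.991], [-0.1, [-39, -251, 0], -1.991], [-0.1, [-39, -251, 0], -1.991], [-0.1, [-39, -251, 0], -1.991]])

```text
t: 6.12
ee_pos: [0.5542, 0.1875, 0.3939]
ee_rot: [-179.9, 0.1, 52.9]
contact_force: [0.5, -0.0, -0.4]
width: 0.453
grip_force: 0.0
```

Request:
apply_moves(targets=[[-0.1, [0, 0, 0], -0.12], [-0.1, [0, 0, 0], -0.24], [-0.1, [0, 0, 0], -0.36], [-0.1, [0, 0, 0], -0.48], [-0.1, [0, 0, 0], -0.6], [-0.1, [0, 0, 0], -0.72], [-0.1, [0, 0, 0], -0.74], [-0.1, [0, 0, 0], -0.74], [-0.1, [0, 0, 0], -0.74]])

```text
t: 6.87
ee_pos: [0.5545, 0.1871, 0.395]
ee_rot: [-179.9, -0.0, 94.7]
contact_force: [0.2, -0.1, 0.1]
width: 0.451
grip_force: 0.0
```

```bash
cat > lo.py <<'E'
from h import *
for n in("wrist","side","top"):
    cam=arm.camera_params(n);p,d=arm.grab_frame(n)
    if n=="wrist":cv2.imwrite("pics/wo.png",p)
    for b in blobs(p,"orange",100):
        r=rect(cam,b,.019)
        if 90<r[2]<130:print(n,b.reshape(-1,2).mean(0).round(),r)
go(517,190,120,-86.3);go(591,183,120,-84.6)
E
python3 lo.py
```

```text
wrist [276. 202.] (517.1, 192.6, 110.6, 17.4, -86.6)
wrist [356. 217.] (590.5, 185.6, 110.8, 17.4, -84.6)
t 7.02 tip [554.5 187.3 196.5] yaw 94.8 rack [-126.8  250. ] | shift [  5.9 -37.1  76.5] turn 0.019 w 0.45 q7 -33.0
t 7.02 tip [554.5 187.3 196.5] yaw 94.8 rack [-126.8  250. ] | shift [-7.3 36.  76.5] turn -0.01 w 0.45 q7 -33.0
```

View pics/wo.png

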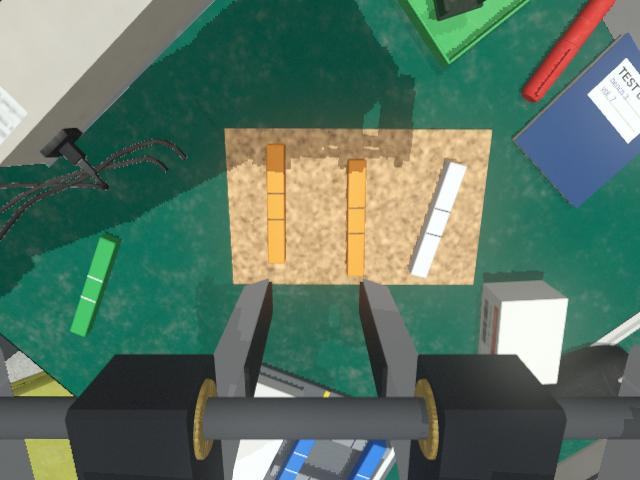

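The oranges are at (276,202) and (356,217), and the white bar at (438,220). I'll take the near orange first.

Request:
apply_moves(targets=[[-0.1, [7, -37, 0], 0.022], [-0.1, [7, -37, 40], 0.022], [-0.1, [7, -37, 80], 0.022], [-0.1, [7, -37, 120], 0.022], [-0.1, [7, -37, 155], 0.022], [-0.1, [7, -37, 178], 0.022], [-0.1, [7, -37, 187], 0.022], [-0.1, [7, -37, 187], 0.022], [-0.1, [7, -37, 187], 0.022]])

```text
t: 7.77
ee_pos: [0.5174, 0.1914, 0.2096]
ee_rot: [180.0, -0.0, 93.7]
contact_force: [-0.5, 0.3, 0.6]
width: 0.451
grip_force: 0.0
```

```bash
python3 -c "
from h import *
go(517.2,191.5,7,-86.4)"
```

```text
t 7.77 tip [517.4 191.4  10.6] yaw 93.7 rack [-163.2  241.7] | shift [ 0.1 -0.2  3.6] turn 0.001 w 0.45 q7 -45.0
```

Lower 3 mm, close, lift.

Request:
apply_moves(targets=[[-0.1, [0, 0, 3], 0], [-0.1, [0, 0, 3], 0], [-1, [0, 0, 3], 0], [-1, [0, 0, 3], 0], [-1, [0, 0, 3], 0], [-1, [0, 0, 3], 0], [-1, [0, 0, 3], 0], [-1, [0, 0, 3], 0], [-1, [0, 0, 3], 0], [-1, [0, 0, 3], 0]], force=20)

```text
t: 8.6
ee_pos: [0.5172, 0.191, 0.2059]
ee_rot: [180.0, 0.0, 93.7]
contact_force: [-0.5, -1.4, 7.0]
width: 0.168
grip_force: 20.0
```

Request:
apply_moves(targets=[[-1, [0, 0, 0], 0], [-1, [0, 0, 0], 0], [-1, [0, 0, -20], 0], [-1, [0, 0, -50], 0], [-1, [0, 0, -90], 0], [-1, [0, 0, -120], 0], [-1, [0, 0, -120], 0], [-1, [0, 0, -120], 0]])

```text
t: 9.27
ee_pos: [0.5173, 0.1909, 0.327]
ee_rot: [179.9, -0.0, 93.6]
contact_force: [0.4, -0.2, -1.5]
width: 0.169
grip_force: 20.0
```

Run:
```python
from h import *
go(*rk(0,-35),120,YR)
p,d=arm.grab_frame("wrist");cam=arm.camera_params("wrist");cv2.imwrite("pics/wg.png",p)
z=(arm.state()["ee_pos"][2]-.199)-.007+.019
for b in blobs(p,"orange",300):print(b.reshape(-1,2).mean(0).round(),rect(cam,b,z),rect(cam,b,.019))
```

```text
t 9.27 tip [517.3 190.9 128. ] yaw 93.6 rack [-163.1  241.3] | shift [-317.8   43.6    8. ] turn -1.174 w 0.17 q7 -38.0
[315. 289.] (516.8, 195.9, 105.1, 16.0, -86.2) (520.2, 140.5, 180.7, 27.5, -86.2)
[409. 243.] (556.3, 222.3, 64.3, 10.9, -84.6) (588.1, 185.9, 110.5, 18.8, -84.6)
```

Request:
apply_moves(targets=[[-1, [-318, 44, 0], -1.174], [-1, [-318, 44, 0], -1.174], [-1, [-318, 44, 0], -1.174], [-1, [-318, 44, 0], -1.174], [-1, [-318, 44, 0], -1.174], [-1, [-318, 44, 0], -1.174], [-1, [-318, 44, 0], -1.174], [-1, [-318, 44, 0], -1.174], [-1, [-318, 44, 0], -1.174], [-1, [-318, 44, 0], -1.174]])

```text
t: 10.15
ee_pos: [0.5812, -0.1274, 0.3234]
ee_rot: [-180.0, -0.2, 161.0]
contact_force: [0.2, 0.8, -0.5]
width: 0.17
grip_force: 20.0
```

Request:
apply_moves(targets=[[-1, [0, 0, 10], 0], [-1, [0, 0, 30], 0], [-1, [0, 0, 50], 0], [-1, [0, 0, 50], 0], [-1, [0, 0, 50], 0], [-1, [0, 0, 50], 0]])

```text
t: 10.65
ee_pos: [0.5815, -0.1229, 0.276]
ee_rot: [180.0, -0.0, 160.9]
contact_force: [-0.2, 1.1, -0.6]
width: 0.168
grip_force: 20.0
```

```bash
cat > lp.py <<'E'
from h import *
import sys
x,y,z=map(float,sys.argv[1:4])
go(*rk(x,y),z,YR)
tip=arm.state()["ee_pos"][2]-.199
for n in("wrist","side"):
    p,d=arm.grab_frame(n);cam=arm.camera_params(n);cv2.imwrite(f"pics/{n}_{sys.argv[4]}.png",p)
    for c,zz in(("orange",tip+.012),("orange",.05),("blue",.036)):
        for b in blobs(p,c,200):
            r=rect(cam,b,zz);i=inv(r[:2])
            if abs(i).max()<110:print(n,c,b.reshape(-1,2).mean(0).round(),"z",round(zz,3),"len",r[2:],"rack",i)
E
python3 lp.py 1.5 -35 39 d
```

```text
t 10.65 tip [ 581.5 -122.9   77. ] yaw 160.9 rack [  0.3 -34.3] | shift [-1.2 -0.8 38. ] turn 0.0 w 0.17 q7 52.0
wrist orange [315. 290.] z 0.089 len (104.6, 15.6, -19.2) rack [ -3.6 -34.5]
wrist orange [315. 290.] z 0.05 len (129.0, 19.3, -19.2) rack [ 14.6 -34.5]
wrist blue [402. 198.] z 0.036 len (77.7, 16.9, 70.9) rack [-40.4  14.2]
wrist blue [411. 313.] z 0.036 len (59.2, 21.4, 70.8) rack [30.2 23.7]
wrist blue [287. 198.] z 0.036 len (17.0, 11.0, -20.7) rack [-40.3 -50.2]
side orange [302. 304.] z 0.089 len (42.3, 16.4, -18.8) rack [ 34.  -36.3]
side orange [302. 304.] z 0.05 len (46.5, 18.1, -18.8) rack [-7.7 -3. ]
side blue [321. 332.] z 0.036 len (119.1, 28.1, 71.7) rack [39.3 -6.7]
side blue [268. 316.] z 0.036 len (55.4, 29.4, 71.0) rack [-32.3 -38.9]
side blue [310. 293.] z 0.036 len (33.2, 29.1, 70.7) rack [-32.3  35.3]
```

View pics/side_d.png

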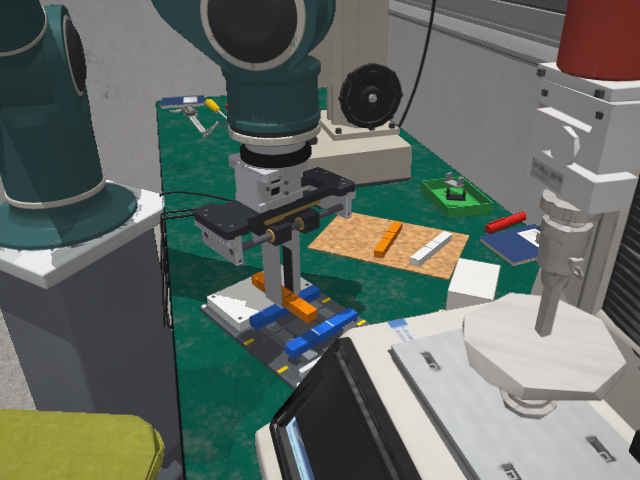

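The side view shows the orange bar at (285,297), held level above the right grey. I'll lower it and release.

Request:
apply_moves(targets=[[-1, [-1, -1, 15], 0], [-1, [-1, -1, 28], 0], [-1, [-1, -1, 33], 0], [-1, [-1, -1, 36], 0], [-1, [-1, -1, 37], 0], [-1, [-1, -1, 38], 0], [-1, [-1, -1, 38], 0], [-1, [-1, -1, 38], 0]])

```text
t: 11.42
ee_pos: [0.5821, -0.1248, 0.238]
ee_rot: [180.0, 0.0, 160.9]
contact_force: [-0.9, -0.3, -0.4]
width: 0.17
grip_force: 20.0
```

```bash
python3 -c "
from h import *
go(*rk(1,-35),39,YR);print(arm.state()['contact_force'])"
```

```text
t 11.42 tip [ 582.1 -124.8   39. ] yaw 160.9 rack [  1.4 -36. ] | shift [ 0.4  1.  -0. ] turn 0.0 w 0.17 q7 50.0
[-0.87780288 -0.29776083 -0.41958096]
```

Request:
apply_moves(targets=[[-1, [0, 0, 1], 0], [-1, [0, 0, 1], 0], [-0.5, [0, 0, 1], 0], [-0.3, [0, 0, 1], 0], [-0.2, [0, 0, 1], 0], [-0.2, [0, 0, 1], 0], [-0.2, [0, 0, -15], 0], [-0.2, [0, 0, -50], 0], [-0.2, [0, 0, -90], 0], [-0.2, [0, 0, -130], 0]])

```text
t: 12.25
ee_pos: [0.5816, -0.1243, 0.3702]
ee_rot: [180.0, -0.0, 161.0]
contact_force: [1.4, 0.3, -0.0]
width: 0.398
grip_force: 0.0
```

```bash
python3 lp.py 0 35 120 e;python3 -c "
from h import *
go(591,184.5,165,-84.6)"
```

```text
t 12.25 tip [ 581.6 -124.3  171.2] yaw 161.0 rack [  0.8 -35.6] | shift [ 0.7 70.6 51.2] turn 0.002 w 0.4 q7 56.0
wrist orange [315. 227.] z 0.183 len (64.0, 9.0, -19.2) rack [-31.  -34.6]
wrist orange [623. 135.] z 0.183 len (13.4, 10.4, -84.7) rack [-73.4  96.3]
wrist orange [315. 227.] z 0.05 len (113.1, 15.9, -19.2) rack [  6.6 -34.7]
wrist blue [377. 176.] z 0.036 len (83.0, 17.6, 71.0) rack [-35.1  15.7]
wrist blue [373. 263.] z 0.036 len (83.5, 20.9, 70.9) rack [38.6 15.8]
wrist blue [298. 264.] z 0.036 len (19.2, 11.2, -19.5) rack [ 39.5 -49.5]
wrist blue [297. 176.] z 0.036 len (17.5, 10.5, -20.1) rack [-35.  -49.3]
side orange [285. 319.] z 0.05 len (108.8, 16.1, -19.1) rack [  2.1 -38.1]
side blue [334. 324.] z 0.036 len (78.9, 27.6, 71.6) rack [39.  13.4]
side blue [298. 299.] z 0.036 len (70.6, 29.1, 70.7) rack [-32.3  16.6]
side blue [294. 349.] z 0.036 len (28.1, 21.1, -20.4) rack [ 40.2 -55.5]
t 12.35 tip [ 583.  -123.9  175.7] yaw 161.0 rack [  2.  -34.8] | shift [ 93.2 294.2  10.2] turn 1.144 w 0.4 q7 56.0
```

View pics/wrist_e.png

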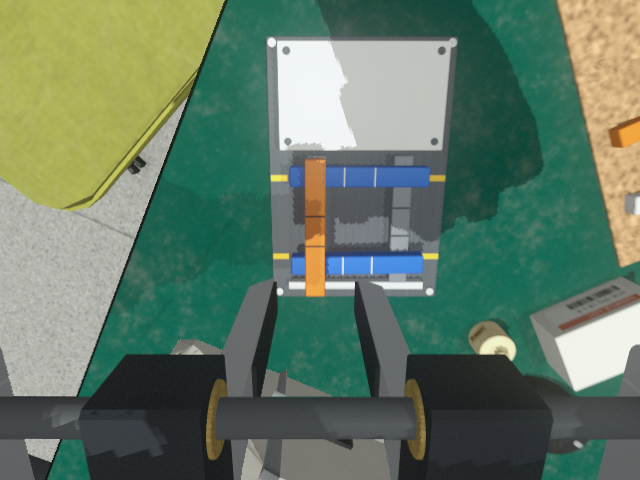

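The wrist view shows the first orange bar lying across both blues at (315,227), right over the right grey. Next is the second orange.

Request:
apply_moves(targets=[[-0.2, [93, 294, 0], 1.144], [-0.2, [93, 294, 0], 1.144], [-0.2, [93, 294, 0], 1.144], [-0.2, [93, 294, 0], 1.144], [-0.2, [93, 294, 0], 1.144], [-0.2, [93, 294, 0], 1.144], [-0.2, [93, 294, 0], 1.144], [-0.2, [93, 294, 0], 1.144], [-0.2, [93, 294, 0], 1.144], [-0.2, [93, 294, 0], 1.144]])

```text
t: 13.18
ee_pos: [0.5893, 0.1861, 0.3687]
ee_rot: [180.0, -0.1, 95.2]
contact_force: [-0.2, -0.4, -0.6]
width: 0.401
grip_force: 0.0
```

Request:
apply_moves(targets=[[-0.2, [0, 0, 40], 0], [-0.2, [0, 0, 80], 0], [-0.2, [0, 0, 120], 0], [-0.2, [0, 0, 130], 0], [-0.2, [0, 0, 130], 0], [-0.2, [0, 0, 130], 0]])

```text
t: 13.68
ee_pos: [0.5905, 0.1839, 0.2395]
ee_rot: [180.0, -0.0, 95.4]
contact_force: [0.3, 0.1, 0.1]
width: 0.399
grip_force: 0.0
```

```bash
python3 lo.py; python3 -c "
from h import *
go(590.8,184.5,7,-84.6)"
```

```text
wrist [317. 268.] (591.3, 186.0, 111.0, 16.3, -84.7)
side [284. 320.] (558.6, -93.9, 117.6, 18.8, -17.9)
top [432. 221.] (585.4, -128.7, 112.5, 17.1, -19.2)
t 13.83 tip [590.8 183.7  41.2] yaw 95.4 rack [-91.3 258.5] | shift [ 13.2 -72.7 -79. ] turn 0.029 w 0.4 q7 -37.0
t 13.83 tip [590.8 183.7  41.2] yaw 95.4 rack [-91.3 258.5] | shift [ -0.7   0.3 -78.8] turn -0.001 w 0.4 q7 -37.0
t 13.83 tip [590.8 183.7  41.2] yaw 95.4 rack [-91.3 258.5] | shift [ 0.8 -0.1 34.2] turn -0.001 w 0.4 q7 -37.0
```

Request:
apply_moves(targets=[[-0.2, [1, 0, 20], 0], [-0.2, [1, 0, 30], 0], [-0.2, [1, 0, 34], 0], [-0.2, [1, 0, 34], 0], [-0.2, [1, 0, 34], 0], [-1, [1, 0, 34], 0], [-1, [1, 0, 34], 0], [-1, [1, 0, 34], 0], [-1, [1, 0, 34], 0], [-1, [1, 0, 34], 0]], force=20)

```text
t: 14.67
ee_pos: [0.5903, 0.1847, 0.2045]
ee_rot: [179.9, -0.0, 95.4]
contact_force: [0.0, -0.8, 7.0]
width: 0.168
grip_force: 22.4
```

Request:
apply_moves(targets=[[-1, [0, 0, 0], 0], [-1, [0, 0, 0], 0], [-1, [0, 0, 0], 0], [-1, [0, 0, -20], 0], [-1, [0, 0, -50], 0], [-1, [0, 0, -90], 0], [-1, [0, 0, -120], 0], [-1, [0, 0, -120], 0], [-1, [0, 0, -120], 0]])

```text
t: 15.42
ee_pos: [0.5903, 0.1845, 0.3256]
ee_rot: [179.8, -0.0, 95.4]
contact_force: [-1.3, 0.4, -0.6]
width: 0.165
grip_force: 20.0
```

Run:
```python
from h import *
go(*rk(0,34.5),120,YR)
p,d=arm.grab_frame("wrist");cam=arm.camera_params("wrist")
z=(arm.state()["ee_pos"][2]-.199)+.012
for b in blobs(p,"orange",300):print(b.reshape(-1,2).mean(0).round(),rect(cam,b,z))
p,d=arm.grab_frame("top");cam=arm.camera_params("top")
for b in blobs(p,"orange",60):
    r=rect(cam,b,.05);print("top",r,inv(r[:2]))
```

```text
t 15.42 tip [590.3 184.5 126.6] yaw 95.4 rack [-92. 259.] | shift [-242.5   -9.3    6.5] turn -1.144 w 0.16 q7 -34.0
[315. 290.] (589.7, 189.0, 104.3, 16.1, -84.5)
top (581.2, -123.2, 109.2, 16.0, -19.6) [  0.1 -34.7]
```

Request:
apply_moves(targets=[[-1, [-242, -9, 0], -1.144], [-1, [-242, -9, 0], -1.144], [-1, [-242, -9, 0], -1.144], [-1, [-242, -9, 0], -1.144], [-1, [-242, -9, 0], -1.144], [-1, [-242, -9, 0], -1.144], [-1, [-242, -9, 0], -1.144], [-1, [-242, -9, 0], -1.144], [-1, [-242, -9, 0], -1.144], [-1, [-242, -9, 0], -1.144]])

```text
t: 16.35
ee_pos: [0.6035, -0.0578, 0.3222]
ee_rot: [180.0, -0.1, 161.4]
contact_force: [0.3, 0.6, -0.3]
width: 0.17
grip_force: 20.0
```

Request:
apply_moves(targets=[[-1, [0, 0, 10], 0], [-1, [0, 0, 30], 0], [-1, [0, 0, 50], 0], [-1, [0, 0, 60], 0], [-1, [0, 0, 60], 0], [-1, [0, 0, 60], 0], [-1, [0, 0, 60], 0]])

```text
t: 16.93
ee_pos: [0.604, -0.0571, 0.2643]
ee_rot: [180.0, 0.0, 160.9]
contact_force: [0.5, 0.4, -0.4]
width: 0.167
grip_force: 20.0
```

```bash
python3 lp.py 1 34.5 38 f
```

```text
t 16.93 tip [604.  -57.1  65.3] yaw 160.9 rack [ 0.  35.2] | shift [-1.  -0.7 27.3] turn 0.0 w 0.17 q7 44.0
wrist orange [178. 267.] z 0.077 len (82.7, 13.2, -19.1) rack [-16.6 -25.7]
wrist orange [316. 223.] z 0.077 len (30.2, 14.0, -19.1) rack [-38.6  35.3]
wrist orange [315. 375.] z 0.077 len (24.6, 15.2, -18.5) rack [35.5 35.1]
wrist orange [178. 267.] z 0.05 len (96.2, 15.4, -19.1) rack [ -5.9 -35.6]
wrist orange [316. 223.] z 0.05 len (35.1, 16.3, -19.1) rack [-31.5  35.2]
wrist orange [315. 375.] z 0.05 len (28.6, 17.7, -18.5) rack [54.7 35. ]
wrist blue [246. 202.] z 0.036 len (54.0, 17.1, 70.9) rack [-40.7  -1.4]
wrist blue [234. 322.] z 0.036 len (35.3, 21.2, 70.9) rack [ 30.6 -10.7]
wrist blue [342. 202.] z 0.036 len (17.3, 8.3, -17.7) rack [-40.7  49.3]
wrist blue [150. 203.] z 0.036 len (17.2, 6.4, -19.3) rack [-40.7 -52.4]
wrist blue [165. 326.] z 0.036 len (20.0, 6.3, -19.3) rack [ 31.3 -52.4]
side orange [284. 319.] z 0.077 len (101.8, 16.8, -18.7) rack [ 30.8 -60.1]
side orange [345. 289.] z 0.077 len (42.4, 16.6, -19.1) rack [33.2 34.4]
side orange [284. 319.] z 0.05 len (108.8, 18.0, -18.7) rack [  2.1 -39.1]
side orange [345. 289.] z 0.05 len (45.4, 17.8, -19.1) rack [ 4.7 61.8]
side blue [334. 324.] z 0.036 len (78.2, 27.8, 71.4) rack [39.2 13. ]
side blue [298. 299.] z 0.036 len (69.5, 29.1, 70.7) rack [-32.3  16. ]
side blue [294. 349.] z 0.036 len (28.1, 21.1, -20.4) rack [ 40.2 -55.5]
```

Request:
apply_moves(targets=[[-1, [-1, 0, 12], 0], [-1, [-1, 0, 20], 0], [-1, [-1, 0, 24], 0], [-1, [-1, 0, 26], 0], [-1, [-1, 0, 28], 0], [-1, [-1, 0, 28], 0], [-1, [-1, 0, 28], 0]])

```text
t: 17.62
ee_pos: [0.6048, -0.0576, 0.2358]
ee_rot: [180.0, 0.0, 160.9]
contact_force: [0.0, 0.7, -0.4]
width: 0.168
grip_force: 20.0
```

```bash
python3 -c "
from h import *
go(*rk(1,34.5),37,YR);print(arm.state()['contact_force'])"
```

```text
t 17.62 tip [604.8 -57.6  36.8] yaw 160.9 rack [ 0.9 35. ] | shift [-0.1 -0.5 -0.2] turn 0.001 w 0.17 q7 43.0
[ 0.02352375  0.71099441 -0.41173733]
```

Request:
apply_moves(targets=[[-1, [0, 0, 0.5], 0], [-1, [0, 0, 0.5], 0], [-0.5, [0, 0, 0.5], 0], [-0.3, [0, 0, 0.5], 0], [-0.2, [0, 0, 0.5], 0], [-0.2, [0, 0, 0.5], 0], [-0.2, [0, 0, -15], 0], [-0.2, [0, 0, -50], 0], [-0.2, [0, 0, -90], 0], [-0.2, [0, 0, -130], 0]])

```text
t: 18.45
ee_pos: [0.6043, -0.0573, 0.3681]
ee_rot: [180.0, -0.1, 161.0]
contact_force: [-0.2, -0.6, -0.0]
width: 0.403
grip_force: 0.0
```

Request:
apply_moves(targets=[[-0.2, [40, 0, 0], 0], [-0.2, [80, 0, -20], 0], [-0.2, [120, 0, -40], 0], [-0.2, [150, 0, -60], 0], [-0.2, [150, 0, -60], 0], [-0.2, [150, 0, -60], 0]])

```text
t: 18.95
ee_pos: [0.462, -0.0081, 0.4277]
ee_rot: [-179.8, 0.2, 160.9]
contact_force: [0.4, -0.7, -0.7]
width: 0.403
grip_force: 0.0
```

Run:
```python
from h import *
for n in("top","side"):
    cam=arm.camera_params(n);p,d=arm.grab_frame(n);cv2.imwrite(f"pics/{n}_z.png",cv2.resize(p[120:420,200:560],None,fx=2,fy=2) if n=="side" else p)
    for b in blobs(p,"orange",60):
        r=rect(cam,b,.05);print(n,r,inv(r[:2]))
```

```text
top (613.3, -60.1, 90.6, 17.0, -20.3) [ 9.7 35.4]
top (619.6, -136.8, 28.1, 14.9, -22.8) [ 40.8 -35. ]
side (620.8, 114.1, 215.3, 134.5, 4.6) [-40.2 202.5]
side (582.0, -127.2, 108.8, 17.5, -17.9) [  2.1 -38.2]
side (605.2, -60.3, 109.1, 16.4, -19.0) [ 2.2 32.6]
```

View pics/side_z.png

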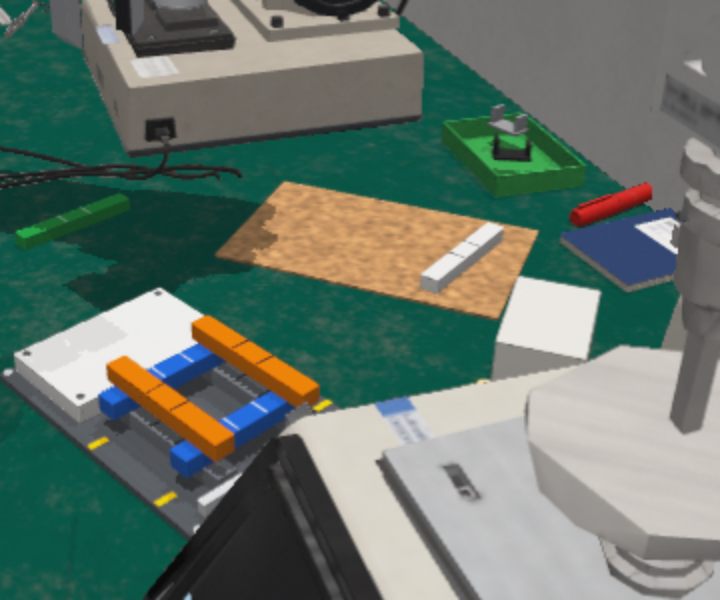

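The side view shows both oranges flat and parallel across the blue pair at (170,407) and (255,360), with the white bar, carton and weight untouched.

```bash
python3 -c "
from station import arm
print(arm.hand_in())"
```

```text
the job is handed in; nothing more can be done
None
```

I handed the job in at about 19 s of robot time, with no verdict returned: the blue bar was slid to the near marks, within about 2 mm by camera, and both orange bars lie flat across the blues, each within about 3 mm of its place above a grey; the white bar, carton and weight were never touched.

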